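# Sort the offcuts by length on the sorting board

## Task

Line the four wooden offcuts up on the sorting board in order of length, one flat on each cork pad: the shortest on the end pad nearest the yellow tape measure that stands behind the board's rail, each next pad a longer one, and the longest on the end pad nearest the cream roll of masking tape that lies behind the rail. Lay each on the middle of its pad with its length along the pad's black line, let go of it, and leave that tape measure and tape roll where they are.

Things in the scene. Friction and masses are not known exactly. Their poses are not given: they have to be found in the camera images.
- offcut_square: Shortest offcut: pale square wooden block, 60 mm long (its y axis), 60 mm wide (x), 30 mm high (z); solid; origin at the centre of its underside, z up; take it from above across its x width at the middle. Loose, in the open to the right of the board, at any of four places. Being square, it may lie on its pad along either pair of sides
- offcut_short: Second shortest offcut: light brown wooden block, 100 mm long (its y axis), 40 mm wide (x), 40 mm high (z); solid; origin at the centre of its underside, z up; take it from above across its x width at the middle. Loose, in the open to the right of the board, at any of four places
- offcut_medium: Second longest offcut: pale wooden block, 130 mm long (its y axis), 38 mm wide (x), 38 mm high (z); solid; origin at the centre of its underside, z up; take it from above across its x width at the middle. Loose, in the open to the right of the board, at any of four places
- offcut_long: Longest offcut: flat dark brown wooden strip, 160 mm long (its y axis), 30 mm wide (x), 15 mm high (z); solid; origin at the centre of its underside, z up; take it from above across its x width at the middle. Loose, in the open to the right of the board, at any of four places
- pad_a: Fixed cork pad, the leftmost of the row of four as seen from the robot; 166 mm long (x, away from the robot), 62 mm wide (y), 3 mm thick, thin black line along its middle; origin at the centre of its underside, 12 mm above the table; offcuts lie 3 mm above the origin. The pads lie side by side, 80 mm between centres, on a fixed grey laminate board 204 x 334 x 12 mm
- pad_b: Fixed cork pad, second from the left of the row of four as seen from the robot; 166 mm long (x, away from the robot), 62 mm wide (y), 3 mm thick, thin black line along its middle; origin at the centre of its underside, 12 mm above the table; offcuts lie 3 mm above the origin. A dark wooden rail, 26 mm high, stands on the board along its far edge, 87 mm beyond the pads' centres
- pad_c: Fixed cork pad, third from the left of the row of four as seen from the robot; 166 mm long (x, away from the robot), 62 mm wide (y), 3 mm thick, thin black line along its middle; origin at the centre of its underside, 12 mm above the table; offcuts lie 3 mm above the origin. A dark wooden rail, 26 mm high, stands on the board along its far edge, 87 mm beyond the pads' centres
- pad_d: Fixed cork pad, the rightmost of the row of four as seen from the robot; 166 mm long (x, away from the robot), 62 mm wide (y), 3 mm thick, thin black line along its middle; origin at the centre of its underside, 12 mm above the table; offcuts lie 3 mm above the origin. The pads lie side by side, 80 mm between centres, on a fixed grey laminate board 204 x 334 x 12 mm
- yellow_tape_measure: Yellow tape measure, 42 x 78 mm, 70 mm tall, standing on the table just behind the rail, at the left or the right end of the row; it marks the end for the shortest offcut. Origin at the centre of its underside. Loose: not to be moved
- masking_tape_roll: Roll of cream masking tape lying flat, 90 mm across, 24 mm high, on the table just behind the rail, at the other end of the row; it marks the end for the longest offcut. Origin at the centre of its underside. Loose: not to be moved
Not all that is in view belongs to the job. Leave any green, orange or turquoise look-alike of the offcut_short alone.

How it is judged:
By the outcome, as a careful person would: the job done as asked, in the order asked, and still so for the second after the job is handed in, with the robot touching nothing.
It also fails if it takes over 99 s, if anything falls off the work surface, if the arm or the gripper's body presses on something with over 40 N, if the wrist force passes 120 N, or if a joint passes its speed limit or range.

## Robot

A 7-joint arm with a two-finger parallel gripper is mounted at the origin on a cart in front of the work surface, level with it; the furniture and walls round the work are solid. World frame = base frame: x ahead of the robot, y to its left, z up, the work surface at z = 0. Lengths are in m, angles in rad, forces in N, time in s.
With the tool pointing down it reaches from about 0.425 to 1.025 m from the base axis. Payload 9.4 kg.
Tool frame: the origin (TCP) lies between the finger pads; the fingertips stand 17 mm ahead of it and the grasp point (between the pads) lies 2 mm behind it; z points along the fingers, y is the line along which they close (so a half turn about z gives the same grasp; the last joint's range is limited). The gripper opens to 93 mm and grips with 3 to 60 N. Pads are 15 mm wide; open, the fingers measure 128 mm over their backs; the gripper's body (75 mm by 188 mm) begins 65 mm behind the grasp point.
Start: joints at [-1.204, 0.599, -0.003, 1.599, 0.002, 0.943, -0.08], TCP at [0.311, 0.655, 0.236] pointing down, gripper open.
Joint ranges: [-2.57, 2.57], [-0.35, 1.97], [-1.29, 1.29], [0.11, 2.56], [-1.05, 4.19], [0.11, 1.86], [-2.63, 2.63]. Speed limits (rad/s): [2.22, 2.22, 3.01, 3.01, 3.14, 3.14, 3.14].

## Interface

Orientations are given as a unit quaternion [x, y, z, w].
In Python, from workcell import ctrl, vision, ticket gives the robot as it stands. The module is installed in compiled form; this text tells all that it offers.
- The arm moves only by the tool apply_moves, never from a script. Its argument "motion" is a list of rows, each an object with "translation": the shift along the tool's x, y, z in cm, a list of three; "spin": the turn about the tool's z in degrees. In form: [{"translation": [dx, dy, dz], "spin": spin}, ...]. A call has 1 to 20 rows; each row is the pose to reach, as a shift and turn from the pose commanded when the call began, along the tool's axes at that moment; what a row does not reach only later rows make up. A row lasts 1/12 s, in which the tool goes at most 41.7 mm and 7.16 degrees, less where a joint would pass 70% of its speed; a pose out of reach is approached as far as the arm can. A call with a gripper value outside its range is refused whole. "jaw" is the closure, from -1 (fully open) to 1 (shut), set as the call begins (left out, the last holds). The fingers move at their own pace and stop on an object; "newtons" is the grip in N (left out, the last holds). Time passes only in rows, so rows that repeat a pose let the fingers close. It gives the time, the measured TCP pose, the force, the opening and the grip force at its end, in the units of the state.
- ctrl.get_obs(): the state, without advancing time (a new reading comes with each control period).
- vision.get_image(name): name is "scene" or "top" or "wrist"; returns a dict with "frame" (480x640x3 uint8, red, green, blue), "fx", "fy", "cx", "cy" (pixels), "world_to_cam" (4x4, takes a point from world to camera coordinates). Camera axes: x right, y up, looking along -z (the intrinsics and any distortion apply to the point x, -y, -z); pixel columns grow to the right and rows downward; lengths in m; the calibration is good to about 2 mm. The wrist camera is an equidistant fisheye: a pixel r from the principal point sees the ray r / f radians off the axis. A picture is of the moment at which its call begins. There is no depth.
- ticket.job_done(): hands the job in; it is judged then, once.
The state is a dict: "clock": time; "joints": joint angles; "joint_velocities": joint speeds; "tau": joint torques, N m; "ee_pos": TCP position; "tool_rot": TCP orientation; "contact_force": force on the tool from outside, world axes, zero at the start; "moment": the same for the moment, N m; "finger_gap": finger opening in m; "gripper_force": force on a finger pad.
Only numpy, scipy, OpenCV 4.12 (cv2) and the standard library are available. Lean on these libraries where they do the work, as an engineer would, in place of code of your own. Each camera call takes 0.05 s, during which the arm holds its last target. There are 200 camera calls.

## Working session

There is one attempt and no reset: what is moved stays moved. The work goes in short steps, Python scripts to look and compute and a tool call to move; the robot and the scene stay as the last step left them, time stands still between calls to the robot, and variables do not carry over. Pictures are saved under pics/ and viewed, at most 14 in all, crops included, and the job is handed in when it is done.

Besides the shell and the picture viewer there is one more tool, called as name([rows], argument=value, ...), one row to a line, values as JSON. apply_moves: Moves the arm, as the interface text tells. Its arguments: {"type":"object","properties":{"motion":{"type":"array"},"jaw":{"type":"number"},"newtons":{"type":"number"}},"required":["motion"]}

```bash
mkdir -p pics; python3 - <<'E'
from workcell import ctrl,vision
import cv2,pickle
o=ctrl.get_obs();print({k:o[k] for k in('clock','ee_pos','tool_rot','finger_gap')})
d={}
for n in('scene','top'):
    m=vision.get_image(n);d[n]=m;cv2.imwrite(f'pics/{n}0.png',m['frame'][...,::-1]);print(n,m['fx'],m['fy'],m['cx'],m['cy'],m['world_to_cam'],[k for k in m])
pickle.dump(d,open('d0.pkl','wb'))
E
```

```text
{'clock': 0.0, 'ee_pos': array([0.31114308, 0.65433319, 0.23475612]), 'tool_rot': array([ 2.20071513e-01,  9.75483431e-01, -7.72916715e-04, -8.30558491e-05]), 'finger_gap': 0.09320777542376439}
scene 474.19647577552604 474.19647577552604 318.8896419157709 240.6000001154573 [[ 0.78505744 -0.61936632 -0.00837746 -0.51691646]
 [ 0.43100985  0.53649891  0.72553389 -0.19423609]
 [-0.44487676 -0.57319654  0.68813545 -1.45907598]
 [ 0.          0.          0.          1.        ]] ['frame', 'fx', 'fy', 'cx', 'cy', 'world_to_cam']
top 511.7472117269316 511.7472117269316 317.9190930276073 243.8606530942951 [[ 1.73187259e-02 -9.99848878e-01  1.51064740e-03 -1.41302077e-01]
 [ 9.97397657e-01  1.73819832e-02  6.99698556e-02 -5.81635470e-01]
 [-6.99855397e-02  2.94927427e-04  9.97547962e-01 -1.40876460e+00]
 [ 0.00000000e+00  0.00000000e+00  0.00000000e+00  1.00000000e+00]] ['frame', 'fx', 'fy', 'cx', 'cy', 'world_to_cam']
```

View pics/top0.png

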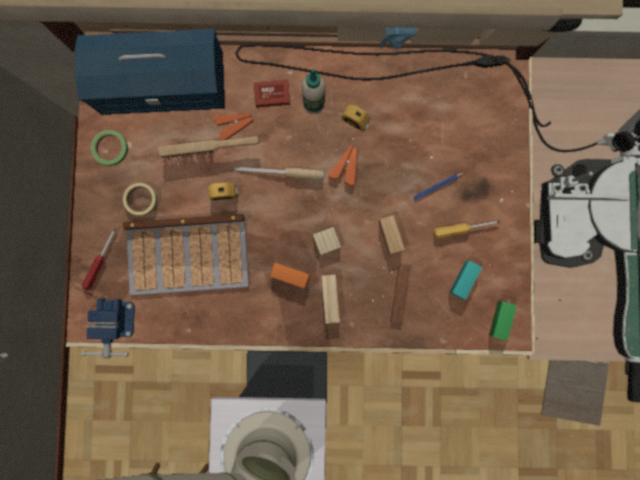

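View pics/scene0.png

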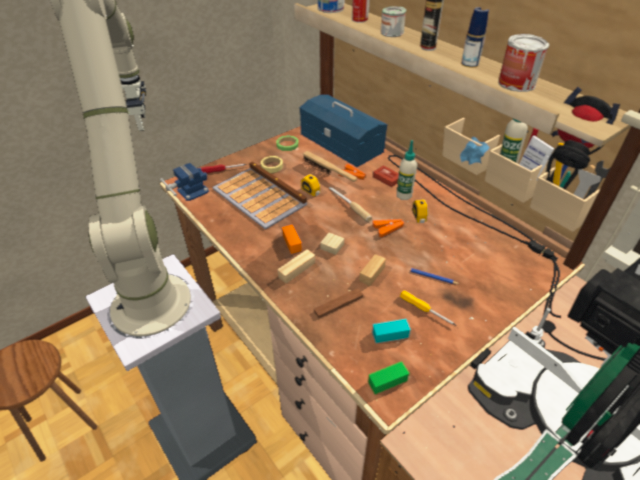

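The yellow tape measure at (222,190) stands behind the board's right end and the cream roll at (140,199) behind its left end. The other yellow tape (357,117) and the green roll (108,147) are not by the rail. The order is therefore d=square, c=short, b=medium, a=long.
Candidates, all in the top picture:
- Square (327,240)
- Light brown short (391,234); orange (290,275), turquoise (466,280) and green (503,320) are look-alikes to leave alone
- Pale medium (331,299)
- Dark strip (400,296)

I'll check these in an enlarged crop.

```bash
python3 - <<'E'
import cv2
a=cv2.imread('pics/top0.png')
cv2.imwrite('pics/c1.png',cv2.resize(a[210:345,265:425],None,fx=5,fy=5,interpolation=cv2.INTER_CUBIC)[:600])
cv2.imwrite('pics/c2.png',cv2.resize(a[180:300,110:260],None,fx=5,fy=5,interpolation=cv2.INTER_CUBIC))
cv2.imwrite('pics/c1.png',cv2.resize(a[210:330,265:425],None,fx=5,fy=5,interpolation=cv2.INTER_CUBIC))
E
```

```text
(no output)
```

View pics/c1.png

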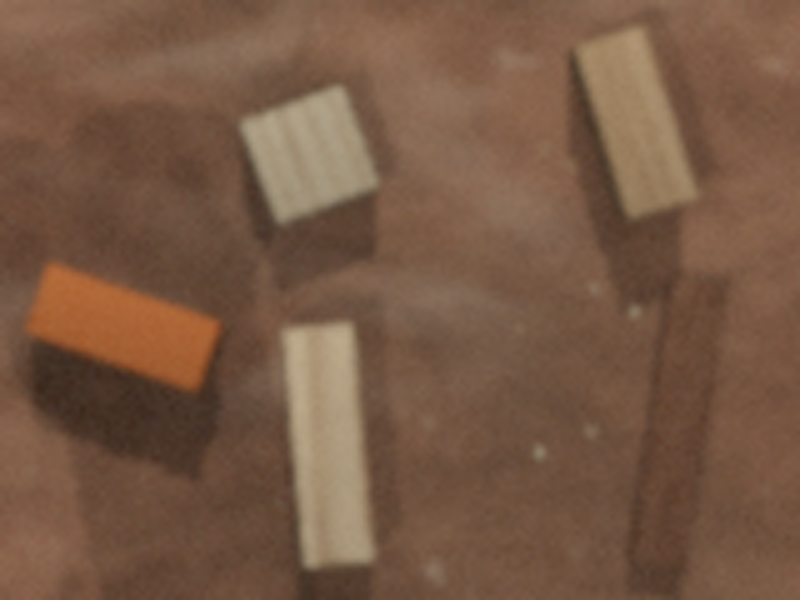

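View pics/c2.png

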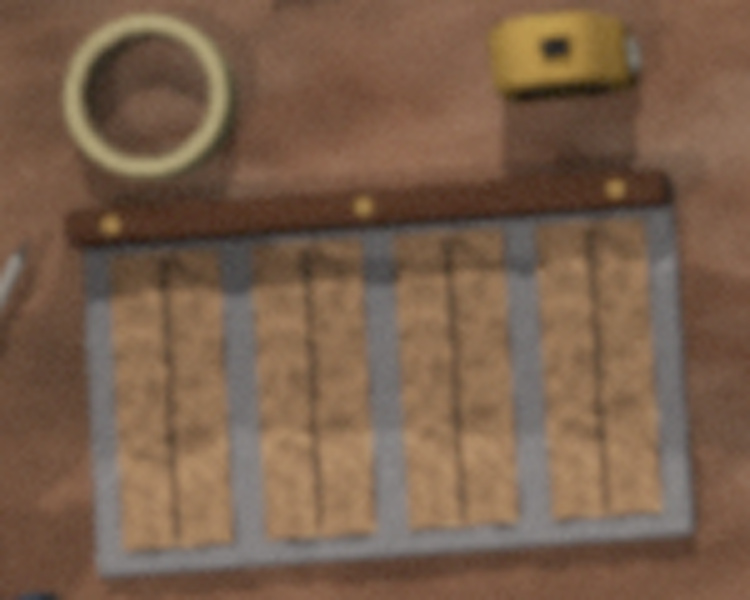

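The crops confirm the candidates: the square has growth-ring stripes, the short block is light brown, the medium is long and pale, and the strip is dark. The four pads are clear. Next I'll fit poses from the corners I read.

```bash
cat >h.py <<'E'
import numpy as np
from scipy.optimize import least_squares
def ray(m,uv,z):
    T=m['world_to_cam'];R=T[:3,:3];C=-R.T@T[:3,3]
    d=R.T@np.array([(uv[0]-m['cx'])/m['fx'],-(uv[1]-m['cy'])/m['fy'],-1]);return (C+d*(z-C[2])/d[2])[:2]
def fit(P,L,W):  # P world pts: far-left,far-right,near-right,near-left ; length roughly along x
    P=np.array(P);q=np.array([[L,W],[L,-W],[-L,-W],[-L,W]])/2
    def f(s):
        c,n=np.cos(s[2]),np.sin(s[2]);return (q@np.array([[c,n],[-n,c]])+s[:2]-P).ravel()
    r=least_squares(f,[*P.mean(0),0]);e=np.linalg.norm(np.roll(P,-1,0)-P,axis=1)
    return r.x[:2].round(4),np.degrees(r.x[2]).round(1),'res mm',(np.abs(r.fun).max()*1e3).round(1),'sides',(e*1e3).round()
E
python3 - <<'E'
import pickle;from h import *
m=pickle.load(open('d0.pkl','rb'))['top']
def w(p,o,z): return ray(m,((p[0]+.5)/5-.5+o[0],(p[1]+.5)/5-.5+o[1]),z)
c1=(265,210);c2=(110,180)
for n,c,o,z,L,W in [('square',[(240,122),(345,85),(379,185),(280,224)],c1,.03,.06,.06),
('short',[(573,48),(643,26),(697,197),(631,220)],c1,.04,.1,.04),
('medium',[(284,328),(354,322),(375,562),(304,570)],c1,.038,.13,.038),
('long',[(664,275),(727,275),(683,592),(628,588)],c1,.015,.16,.03),
('a',[(108,255),(220,247),(232,545),(122,550)],c2,.015,.166,.062),
('b',[(250,245),(362,240),(376,533),(265,540)],c2,.015,.166,.062),
('c',[(395,237),(505,230),(518,520),(408,528)],c2,.015,.166,.062),
('d',[(537,228),(645,222),(661,513),(552,520)],c2,.015,.166,.062)]:
    print(n,*fit([w(p,o,z) for p in c],L,W))
for n,l in zip('abcd',[[(164,250),(178,545)],[(305,247),(320,530)],[(449,240),(464,518)],[(592,230),(606,510)]]):
    a,b=[w(p,c2,.015) for p in l];print(n,a,b,np.degrees(np.arctan2(*(a-b)[::-1])).round(1))
E
```

```text
square [ 0.5934 -0.1557] 21.2 res mm 1.2 sides [62. 59. 59. 61.]
short [ 0.6131 -0.3345] 18.6 res mm 1.0 sides [ 41.  99.  39. 100.]
medium [ 0.4331 -0.1681] 5.8 res mm 1.5 sides [ 39. 131.  39. 132.]
long [ 0.4429 -0.3614] -6.7 res mm 10.1 sides [ 35. 178.  31. 175.]
a [0.5325 0.3552] 4.8 res mm 0.8 sides [ 63. 167.  61. 165.]
b [0.5394 0.2756] 4.8 res mm 1.2 sides [ 63. 164.  62. 166.]
c [0.5468 0.1957] 4.5 res mm 1.8 sides [ 62. 163.  61. 163.]
d [0.5526 0.1162] 4.7 res mm 1.5 sides [ 61. 163.  61. 164.]
a [0.61593115 0.36223651] [0.4511136  0.34762683] 5.1
b [0.61900497 0.28317105] [0.46080564 0.26888361] 5.2
c [0.62436567 0.20247071] [0.46885939 0.18889303] 5.0
d [0.6314131 0.1223374] [0.47467628 0.10988656] 4.5
```

Residuals are small for everything except the strip, whose lower end merges with its shadow; I'll refine that later. Picking the square first.

```bash
cat >>h.py <<'E'
from scipy.spatial.transform import Rotation as Ro
def go(*wps): # (x,y,z,tool-y world angle deg)
    from workcell import ctrl
    o=ctrl.get_obs();R=Ro.from_quat(o['tool_rot']).as_matrix();p=o['ee_pos'];yaw=np.degrees(np.arctan2(R[1,1],R[0,1]))
    print('t',round(o['clock'],2),'pos',p.round(4),'yaw',yaw.round(2),'gap',round(o['finger_gap'],4),'joints',np.round(o['joints'],2))
    for x,y,z,a in wps:
        s=(yaw-a+180)%360-180;d=R.T@(np.array([x,y,z])-p);print((d*100).round(2),'spin',s.round(1),'rows',int(np.ceil(max(np.linalg.norm(d)/.0417,abs(s)/7.16))))
E
python3 -c "
from h import *
go((.5934,-.1557,.12,-68.8),(.5934,-.1557,.023,-68.8))"
```

```text
t 0.1 pos [0.3111 0.6544 0.2349] yaw 64.58 gap 0.0929 joints [-1.2   0.6  -0.    1.6   0.    0.94 -0.08]
[-60.27 -61.04  11.57] spin 133.4 rows 21
[-60.27 -61.02  21.27] spin 133.4 rows 22
```

apply_moves([
  {"translation":[-60.3,-61.0,11.5],"spin":133.4},
  {"translation":[-60.3,-61.0,11.5],"spin":133.4},
  {"translation":[-60.3,-61.0,11.5],"spin":133.4},
  {"translation":[-60.3,-61.0,11.5],"spin":133.4},
  {"translation":[-60.3,-61.0,11.5],"spin":133.4},
  {"translation":[-60.3,-61.0,11.5],"spin":133.4},
  {"translation":[-60.3,-61.0,11.5],"spin":133.4},
  {"translation":[-60.3,-61.0,11.5],"spin":133.4},
  {"translation":[-60.3,-61.0,11.5],"spin":133.4},
  {"translation":[-60.3,-61.0,11.5],"spin":133.4},
  {"translation":[-60.3,-61.0,11.5],"spin":133.4},
  {"translation":[-60.3,-61.0,11.5],"spin":133.4},
  {"translation":[-60.3,-61.0,11.5],"spin":133.4},
  {"translation":[-60.3,-61.0,11.5],"spin":133.4},
  {"translation":[-60.3,-61.0,11.5],"spin":133.4},
  {"translation":[-60.3,-61.0,11.5],"spin":133.4},
  {"translation":[-60.3,-61.0,11.5],"spin":133.4},
  {"translation":[-60.3,-61.0,11.5],"spin":133.4},
  {"translation":[-60.3,-61.0,11.5],"spin":133.4},
  {"translation":[-60.3,-61.0,11.5],"spin":133.4},
], jaw=-1, newtons=25)

```text
clock: 1.77
ee_pos: [0.5838, -0.1267, 0.1242]
tool_rot: [0.983, 0.181, -0.0, -0.0]
contact_force: [0.2, 0.8, 0.2]
finger_gap: 0.093
gripper_force: 0.0
```

```bash
python3 -c "
from h import *
go((.5934,-.1557,.12,-68.8),(.5934,-.1557,.023,-68.8))
from workcell import vision;import cv2,pickle
d={n:vision.get_image(n) for n in('wrist','top')};pickle.dump(d,open('d1.pkl','wb'))
cv2.imwrite('pics/w1.png',d['wrist']['frame'][...,::-1])
cv2.imwrite('pics/c3.png',cv2.resize(d['top']['frame'][250:340,340:440,::-1],None,fx=6,fy=6,interpolation=cv2.INTER_CUBIC))
"
```

```text
t 1.77 pos [ 0.5838 -0.1267  0.1242] yaw -69.09 gap 0.093 joints [-0.21  0.65  0.51  2.01 -0.53  0.61 -0.55]
[-0.14  3.05  0.42] spin -0.3 rows 1
[-0.13  3.05 10.12] spin -0.3 rows 3
```

View pics/w1.png

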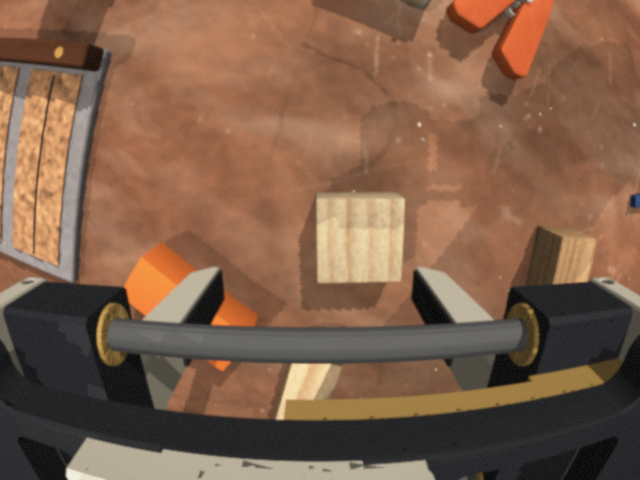

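View pics/c3.png

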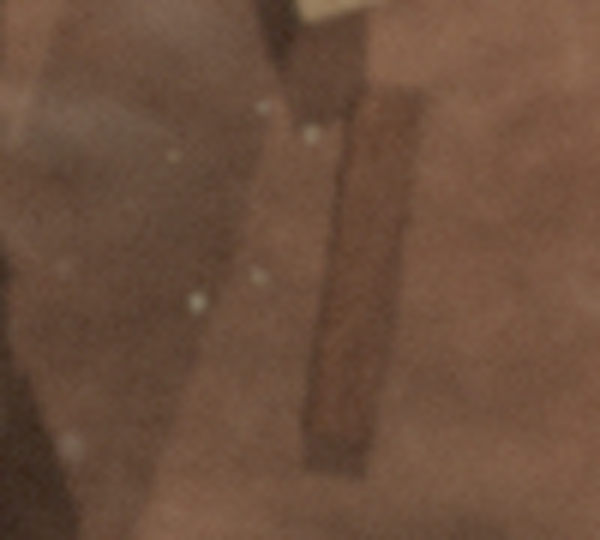

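The wrist view shows the square at (360,237), well aligned between the open fingers. The top crop shows the strip's top face at (357,88), (424,90), (368,440), (303,435), with a shadow below row 440.

```bash
python3 -c "
from h import *
import pickle
m=pickle.load(open('d1.pkl','rb'))['top']
print(fit([ray(m,((u+.5)/6-.5+340,(v+.5)/6-.5+250),.015) for u,v in [(357,88),(422,90),(368,440),(303,435)]],.16,.03))
go((.5934,-.1557,.12,-68.8),(.5934,-.1557,.023,-68.8))
"
```

```text
(array([ 0.4502, -0.3622]), np.float64(-8.3), 'res mm', np.float64(3.5), 'sides', array([ 30., 164.,  30., 163.]))
t 1.87 pos [ 0.5844 -0.1331  0.1246] yaw -69.31 gap 0.0929 joints [-0.21  0.65  0.51  2.01 -0.53  0.61 -0.55]
[0.04 2.43 0.47] spin -0.5 rows 1
[ 0.05  2.38 10.17] spin -0.5 rows 3
```

apply_moves([
  {"translation":[0.0,2.4,0.5],"spin":-0.5},
  {"translation":[0.0,2.4,0.5],"spin":-0.5},
  {"translation":[0.0,2.4,4.0],"spin":-0.5},
  {"translation":[0.0,2.4,7.5],"spin":-0.5},
  {"translation":[0.0,2.4,10.2],"spin":-0.5},
  {"translation":[0.0,2.4,10.2],"spin":-0.5},
  {"translation":[0.0,2.4,10.2],"spin":-0.5},
])

```text
clock: 2.45
ee_pos: [0.5914, -0.1468, 0.022]
tool_rot: [0.982, 0.188, -0.001, -0.001]
contact_force: [0.1, -0.6, 0.0]
finger_gap: 0.0931
gripper_force: 0.0
```

apply_moves([
  {"translation":[0,0,0],"spin":0},
  {"translation":[0,0,0],"spin":0},
  {"translation":[0,0,0],"spin":0},
  {"translation":[0,0,0],"spin":0},
  {"translation":[0,0,0],"spin":0},
  {"translation":[0,0,0],"spin":0},
], jaw=1, newtons=25)

```text
clock: 2.95
ee_pos: [0.5926, -0.1474, 0.0235]
tool_rot: [0.982, 0.188, 0.0, 0.0]
contact_force: [-0.4, -0.2, 5.0]
finger_gap: 0.0595
gripper_force: 25.0
```

```bash
python3 -c "
from h import *
go((.5934,-.1557,.1,-68.8),(.5526,.1160,.1,-85.2),(.5526,.1160,.0395,-85.2))"
```

```text
t 2.95 pos [ 0.5926 -0.1474  0.0235] yaw -68.32 gap 0.0595 joints [-0.08  0.79  0.36  2.02 -0.63  0.44 -0.43]
[-0.22  0.8  -7.65] spin 0.5 rows 2
[  6.03 -25.95  -7.66] spin 16.9 rows 7
[  6.02 -25.96  -1.61] spin 16.9 rows 7
```

apply_moves([
  {"translation":[0,0,-4],"spin":0},
  {"translation":[0,0,-7.7],"spin":0},
  {"translation":[1,-4,-7.7],"spin":3},
  {"translation":[2,-8,-7.7],"spin":6},
  {"translation":[3,-12,-7.7],"spin":9},
  {"translation":[4,-16,-7.7],"spin":12},
  {"translation":[5,-20,-7.7],"spin":15},
  {"translation":[5.7,-24,-7.7],"spin":16.9},
  {"translation":[6.0,-26.0,-7.7],"spin":16.9},
  {"translation":[6.0,-26.0,-7.7],"spin":16.9},
  {"translation":[6.0,-26.0,-7.7],"spin":16.9},
  {"translation":[6.0,-26.0,-7.7],"spin":16.9},
  {"translation":[6.0,-26.0,-7.7],"spin":16.9},
  {"translation":[6.0,-26.0,-7.7],"spin":16.9},
])

```text
clock: 4.12
ee_pos: [0.5523, 0.1147, 0.1001]
tool_rot: [0.999, 0.04, 0.0, 0.0]
contact_force: [-0.2, 0.3, -0.5]
finger_gap: 0.0597
gripper_force: 25.0
```

```bash
python3 -c "
from h import *
go((.5526,.1160,.1,-85.2),(.5526,.1160,.0395,-85.2))"
```

```text
t 4.12 pos [0.5523 0.1147 0.1001] yaw -85.37 gap 0.0597 joints [-0.69  0.68  0.59  2.11 -0.72  0.56 -1.06]
[ 0.04 -0.12  0.01] spin -0.2 rows 1
[ 0.04 -0.13  6.06] spin -0.2 rows 2
```

apply_moves([
  {"translation":[0.1,-0.1,3],"spin":-0.2},
  {"translation":[0.1,-0.1,5],"spin":-0.2},
  {"translation":[0.1,-0.1,6.0],"spin":-0.2},
  {"translation":[0.1,-0.1,6.1],"spin":-0.2},
  {"translation":[0.1,-0.1,6.1],"spin":-0.2},
  {"translation":[0.1,-0.1,6.1],"spin":-0.2},
  {"translation":[0.1,-0.1,6.1],"spin":-0.2},
])

```text
clock: 4.7
ee_pos: [0.5532, 0.1171, 0.0395]
tool_rot: [0.999, 0.043, 0.0, 0.0]
contact_force: [0.9, 0.5, -0.7]
finger_gap: 0.0596
gripper_force: 25.0
```

apply_moves([
  {"translation":[0,0,0],"spin":0},
  {"translation":[0,0,0],"spin":0},
  {"translation":[0,0,0],"spin":0},
  {"translation":[0,0,0],"spin":0},
  {"translation":[0,0,-3],"spin":0},
  {"translation":[0,0,-6],"spin":0},
  {"translation":[0,0,-6],"spin":0},
  {"translation":[0,0,-6],"spin":0},
  {"translation":[0,0,-6],"spin":0},
  {"translation":[0,0,-6],"spin":0},
], jaw=-1)

```text
clock: 5.53
ee_pos: [0.5523, 0.1177, 0.0982]
tool_rot: [0.999, 0.044, -0.001, 0.0]
contact_force: [-0.2, 0.6, -0.3]
finger_gap: 0.0928
gripper_force: 0.0
```

```bash
python3 -c "
from h import *
go((.6131,-.3345,.1,-71.4),(.6131,-.3345,.024,-71.4))"
```

```text
t 5.53 pos [0.5523 0.1177 0.0982] yaw -85.01 gap 0.0928 joints [-0.7   0.68  0.59  2.11 -0.72  0.56 -1.06]
[ 2.12 45.57 -0.19] spin -13.6 rows 11
[ 2.13 45.57  7.41] spin -13.6 rows 12
```

Now the short block.

apply_moves([
  {"translation":[0.2,4,-0.2],"spin":-2},
  {"translation":[0.4,8,-0.2],"spin":-4},
  {"translation":[0.6,12,-0.2],"spin":-6},
  {"translation":[0.8,16,-0.2],"spin":-8},
  {"translation":[1,20,-0.2],"spin":-10},
  {"translation":[1.2,24,-0.2],"spin":-12},
  {"translation":[1.4,28,-0.2],"spin":-13.6},
  {"translation":[1.6,32,-0.2],"spin":-13.6},
  {"translation":[1.8,36,-0.2],"spin":-13.6},
  {"translation":[2.0,40,-0.2],"spin":-13.6},
  {"translation":[2.1,43.5,-0.2],"spin":-13.6},
  {"translation":[2.1,45.6,-0.2],"spin":-13.6},
  {"translation":[2.1,45.6,-0.2],"spin":-13.6},
  {"translation":[2.1,45.6,-0.2],"spin":-13.6},
  {"translation":[2.1,45.6,-0.2],"spin":-13.6},
  {"translation":[2.1,45.6,-0.2],"spin":-13.6},
  {"translation":[2.1,45.6,-0.2],"spin":-13.6},
])

```text
clock: 6.95
ee_pos: [0.6136, -0.3331, 0.1005]
tool_rot: [0.987, 0.162, -0.0, -0.001]
contact_force: [-0.4, -0.3, 0.0]
finger_gap: 0.0927
gripper_force: 0.0
```

```bash
python3 -c "
from h import *
go((.6131,-.3345,.1,-71.4),(.6131,-.3345,.024,-71.4))"
```

```text
t 6.95 pos [ 0.6136 -0.3331  0.1005] yaw -71.31 gap 0.0927 joints [ 0.12  0.77  0.49  1.79 -0.52  0.72 -0.35]
[-0.09  0.12  0.05] spin 0.1 rows 1
[-0.09  0.13  7.65] spin 0.1 rows 2
```

apply_moves([
  {"translation":[-0.1,0.1,3],"spin":0.1},
  {"translation":[-0.1,0.1,6],"spin":0.1},
  {"translation":[-0.1,0.1,7.6],"spin":0.1},
  {"translation":[-0.1,0.1,7.6],"spin":0.1},
  {"translation":[-0.1,0.1,7.6],"spin":0.1},
  {"translation":[-0.1,0.1,7.6],"spin":0.1},
])

```text
clock: 7.45
ee_pos: [0.6133, -0.3363, 0.0261]
tool_rot: [0.987, 0.161, 0.0, 0.0]
contact_force: [-0.2, 0.5, -0.2]
finger_gap: 0.0928
gripper_force: 0.0
```

apply_moves([
  {"translation":[0,0,0],"spin":0},
  {"translation":[0,0,0],"spin":0},
  {"translation":[0,0,0],"spin":0},
  {"translation":[0,0,0],"spin":0},
  {"translation":[0,0,0],"spin":0},
  {"translation":[0,0,0],"spin":0},
  {"translation":[0,0,0],"spin":0},
], jaw=1)

```text
clock: 8.03
ee_pos: [0.6127, -0.3363, 0.025]
tool_rot: [0.987, 0.161, 0.0, 0.0]
contact_force: [-0.3, -0.1, 0.6]
finger_gap: 0.051
gripper_force: 0.0
```

```bash
python3 -c "
from h import *
go((.6131,-.3345,.12,-71.4),(.5465,.1955,.12,-85.2),(.5465,.1955,.0395,-85.2))"
```

```text
t 8.03 pos [ 0.6127 -0.3363  0.025 ] yaw -71.53 gap 0.051 joints [ 0.17  0.86  0.42  1.81 -0.58  0.6  -0.3 ]
[ 0.1  -0.16 -9.5 ] spin -0.1 rows 3
[ 10.58 -52.54  -9.51] spin 13.7 rows 14
[ 10.58 -52.54  -1.46] spin 13.7 rows 13
```

apply_moves([
  {"translation":[0,0,0],"spin":0},
  {"translation":[0,0,0],"spin":0},
  {"translation":[0,0,0],"spin":0},
  {"translation":[0,0,0],"spin":0},
  {"translation":[0,0,0],"spin":0},
])

```text
clock: 8.45
ee_pos: [0.6126, -0.3362, 0.0249]
tool_rot: [0.987, 0.161, -0.0, -0.0]
contact_force: [-0.7, 0.2, -0.2]
finger_gap: 0.04
gripper_force: 25.0
```

apply_moves([
  {"translation":[0,0,-4],"spin":0},
  {"translation":[0,0,-8],"spin":0},
  {"translation":[0,0,-9.5],"spin":0},
  {"translation":[0.8,-4,-9.5],"spin":1},
  {"translation":[1.6,-8,-9.5],"spin":2},
  {"translation":[2.4,-12,-9.5],"spin":3},
  {"translation":[3.2,-16,-9.5],"spin":4},
  {"translation":[4,-20,-9.5],"spin":5},
  {"translation":[4.8,-24,-9.5],"spin":6},
  {"translation":[5.6,-28,-9.5],"spin":7},
  {"translation":[6.4,-32,-9.5],"spin":8},
  {"translation":[7.2,-36,-9.5],"spin":9},
  {"translation":[8,-40,-9.5],"spin":10},
  {"translation":[8.8,-44,-9.5],"spin":11},
  {"translation":[9.6,-48,-9.5],"spin":12},
  {"translation":[10.3,-51,-9.5],"spin":13},
  {"translation":[10.6,-52.5,-9.5],"spin":13.7},
  {"translation":[10.6,-52.5,-9.5],"spin":13.7},
  {"translation":[10.6,-52.5,-9.5],"spin":13.7},
  {"translation":[10.6,-52.5,-9.5],"spin":13.7},
])

```text
clock: 10.12
ee_pos: [0.547, 0.194, 0.12]
tool_rot: [0.999, 0.041, 0.0, 0.0]
contact_force: [0.7, -0.2, -1.1]
finger_gap: 0.04
gripper_force: 25.0
```

apply_moves([
  {"translation":[0,0,0],"spin":0},
  {"translation":[0,0,0],"spin":0},
  {"translation":[0,0,0],"spin":0},
])

```text
clock: 10.37
ee_pos: [0.5472, 0.194, 0.1201]
tool_rot: [0.999, 0.041, 0.0, 0.0]
contact_force: [-0.4, -0.9, -1.5]
finger_gap: 0.0401
gripper_force: 25.0
```

```bash
python3 -c "
from h import *
go((.5465,.1955,.12,-85.2),(.5465,.1955,.0410,-85.2))
from workcell import vision;import cv2
a=vision.get_image('top')['frame'][...,::-1]
cv2.imwrite('pics/t2.png',cv2.resize(a[180:330,110:260],None,fx=4,fy=4))"
```

```text
t 10.37 pos [0.5472 0.194  0.1201] yaw -85.34 gap 0.0401 joints [-0.86  0.67  0.65  2.06 -0.69  0.63 -1.22]
[-0.06 -0.16  0.01] spin -0.1 rows 1
[-0.06 -0.16  7.91] spin -0.1 rows 2
```

View pics/t2.png

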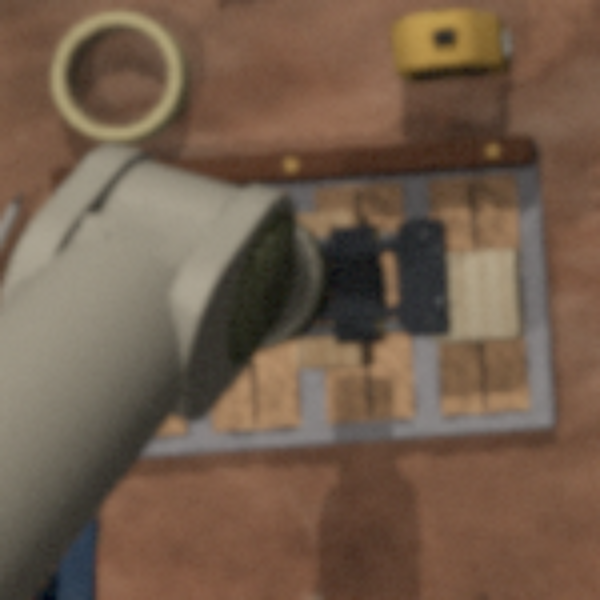

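The square sits centred on pad d at (480,290). Lowering the short block, with a partial opening beside its neighbour.

apply_moves([
  {"translation":[-0.1,-0.15,4],"spin":-0.1},
  {"translation":[-0.1,-0.15,6.5],"spin":-0.1},
  {"translation":[-0.1,-0.15,7.7],"spin":-0.1},
  {"translation":[-0.1,-0.15,7.9],"spin":-0.1},
  {"translation":[-0.1,-0.15,7.9],"spin":-0.1},
  {"translation":[-0.1,-0.15,7.9],"spin":-0.1},
  {"translation":[-0.1,-0.15,7.9],"spin":-0.1},
])

```text
clock: 11.0
ee_pos: [0.5464, 0.1966, 0.0419]
tool_rot: [0.999, 0.042, 0.001, -0.0]
contact_force: [0.5, 0.4, -0.9]
finger_gap: 0.0398
gripper_force: 25.0
```

apply_moves([
  {"translation":[0,0,0],"spin":0},
  {"translation":[0,0,0],"spin":0},
  {"translation":[0,0,0],"spin":0},
  {"translation":[0,0,0],"spin":0},
  {"translation":[0,0,-3],"spin":0},
  {"translation":[0,0,-6],"spin":0},
  {"translation":[0,0,-8],"spin":0},
  {"translation":[0,0,-8],"spin":0},
  {"translation":[0,0,-8],"spin":0},
  {"translation":[0,0,-8],"spin":0},
], jaw=-0.1)

```text
clock: 11.83
ee_pos: [0.5452, 0.197, 0.1204]
tool_rot: [0.999, 0.043, -0.0, -0.0]
contact_force: [-0.0, -0.0, -1.1]
finger_gap: 0.0516
gripper_force: 0.0
```

```bash
python3 -c "
from h import *
go((.4331,-.1681,.12,-84.2),(.4331,-.1681,.024,-84.2))"
```

```text
t 11.83 pos [0.5452 0.197  0.1204] yaw -85.09 gap 0.0516 joints [-0.87  0.67  0.65  2.06 -0.69  0.63 -1.22]
[-14.3   35.42   0.04] spin -0.9 rows 10
[-14.29  35.42   9.64] spin -0.9 rows 10
```

apply_moves([
  {"translation":[-1.4,3.5,0],"spin":-0.9},
  {"translation":[-2.8,7,0],"spin":-0.9},
  {"translation":[-4.2,10.5,0],"spin":-0.9},
  {"translation":[-5.6,14,0],"spin":-0.9},
  {"translation":[-7,17.5,0],"spin":-0.9},
  {"translation":[-8.4,21,0],"spin":-0.9},
  {"translation":[-9.8,24.5,0],"spin":-0.9},
  {"translation":[-11.2,28,0],"spin":-0.9},
  {"translation":[-12.6,31.5,0],"spin":-0.9},
  {"translation":[-13.7,34,0],"spin":-0.9},
  {"translation":[-14.3,35.4,0],"spin":-0.9},
  {"translation":[-14.3,35.4,0],"spin":-0.9},
  {"translation":[-14.3,35.4,0],"spin":-0.9},
  {"translation":[-14.3,35.4,0],"spin":-0.9},
  {"translation":[-14.3,35.4,0],"spin":-0.9},
  {"translation":[-14.3,35.4,0],"spin":-0.9},
], jaw=-0.7)

```text
clock: 13.17
ee_pos: [0.4337, -0.1669, 0.1206]
tool_rot: [0.999, 0.051, -0.0, -0.0]
contact_force: [-0.1, -0.3, 0.1]
finger_gap: 0.0791
gripper_force: 0.0
```

```bash
python3 -c "
from h import *
go((.4331,-.1681,.12,-84.2),(.4331,-.1681,.024,-84.2))"
```

```text
t 13.17 pos [ 0.4337 -0.1669  0.1206] yaw -84.1 gap 0.0791 joints [-0.11  0.54  0.51  2.31 -0.64  0.43 -0.53]
[-0.07  0.11  0.06] spin 0.1 rows 1
[-0.06  0.11  9.66] spin 0.1 rows 3
```

apply_moves([
  {"translation":[-0.1,0.1,3.5],"spin":0.1},
  {"translation":[-0.1,0.1,7],"spin":0.1},
  {"translation":[-0.1,0.1,9],"spin":0.1},
  {"translation":[-0.1,0.1,9.6],"spin":0.1},
  {"translation":[-0.1,0.1,9.6],"spin":0.1},
  {"translation":[-0.1,0.1,9.6],"spin":0.1},
])

```text
clock: 13.67
ee_pos: [0.4325, -0.1691, 0.0253]
tool_rot: [0.999, 0.05, -0.0, -0.0]
contact_force: [0.9, 0.0, 0.3]
finger_gap: 0.0789
gripper_force: 0.0
```

apply_moves([
  {"translation":[0,0,0],"spin":0},
  {"translation":[0,0,0],"spin":0},
  {"translation":[0,0,0],"spin":0},
  {"translation":[0,0,0],"spin":0},
  {"translation":[0,0,0],"spin":0},
  {"translation":[0,0,0],"spin":0},
  {"translation":[0,0,0],"spin":0},
  {"translation":[0,0,0],"spin":0},
  {"translation":[0,0,0],"spin":0},
  {"translation":[0,0,0],"spin":0},
], jaw=1)

```text
clock: 14.5
ee_pos: [0.4325, -0.1692, 0.0251]
tool_rot: [0.999, 0.05, 0.0, -0.0]
contact_force: [1.0, 1.4, 5.7]
finger_gap: 0.0378
gripper_force: 25.0
```

```bash
python3 -c "
from h import *
go((.4331,-.1681,.13,-84.2),(.5394,.2754,.13,-85.2),(.5394,.2754,.0395,-85.2))"
```

```text
t 14.5 pos [ 0.4325 -0.1692  0.0251] yaw -84.32 gap 0.0378 joints [ 0.12  0.69  0.19  2.35 -0.85  0.16 -0.36]
[  0.07  -0.1  -10.49] spin -0.1 rows 3
[ 15.04 -43.18 -10.48] spin 0.9 rows 12
[ 15.04 -43.18  -1.43] spin 0.9 rows 11
```

apply_moves([
  {"translation":[0,0,-4],"spin":0},
  {"translation":[0,0,-8],"spin":0},
  {"translation":[0,0,-10.5],"spin":0},
  {"translation":[1.3,-3.8,-10.5],"spin":0.9},
  {"translation":[2.6,-7.5,-10.5],"spin":0.9},
  {"translation":[3.9,-11.2,-10.5],"spin":0.9},
  {"translation":[5.2,-15,-10.5],"spin":0.9},
  {"translation":[6.5,-18.7,-10.5],"spin":0.9},
  {"translation":[7.8,-22.4,-10.5],"spin":0.9},
  {"translation":[9.1,-26.1,-10.5],"spin":0.9},
  {"translation":[10.4,-29.9,-10.5],"spin":0.9},
  {"translation":[11.7,-33.6,-10.5],"spin":0.9},
  {"translation":[13,-37.3,-10.5],"spin":0.9},
  {"translation":[14.3,-41,-10.5],"spin":0.9},
  {"translation":[15,-43.2,-10.5],"spin":0.9},
  {"translation":[15,-43.2,-10.5],"spin":0.9},
  {"translation":[15,-43.2,-10.5],"spin":0.9},
  {"translation":[15,-43.2,-10.5],"spin":0.9},
  {"translation":[15,-43.2,-10.5],"spin":0.9},
  {"translation":[15,-43.2,-10.5],"spin":0.9},
])

```text
clock: 16.17
ee_pos: [0.5389, 0.2737, 0.1301]
tool_rot: [0.999, 0.04, -0.0, 0.0]
contact_force: [1.0, -0.4, -1.4]
finger_gap: 0.0377
gripper_force: 25.0
```

```bash
python3 -c "
from h import *
go((.5394,.2754,.13,-85.2),(.5394,.2754,.0410,-85.2))"
```

```text
t 16.17 pos [0.5389 0.2737 0.1301] yaw -85.37 gap 0.0377 joints [-1.02  0.7   0.72  2.   -0.71  0.71 -1.34]
[ 0.06 -0.16  0.01] spin -0.2 rows 1
[ 0.06 -0.17  8.91] spin -0.2 rows 3
```

apply_moves([
  {"translation":[0.1,-0.15,4],"spin":-0.2},
  {"translation":[0.1,-0.15,7.5],"spin":-0.2},
  {"translation":[0.1,-0.15,8.7],"spin":-0.2},
  {"translation":[0.1,-0.15,8.9],"spin":-0.2},
  {"translation":[0.1,-0.15,8.9],"spin":-0.2},
  {"translation":[0.1,-0.15,8.9],"spin":-0.2},
  {"translation":[0.1,-0.15,8.9],"spin":-0.2},
])

```text
clock: 16.75
ee_pos: [0.5405, 0.2768, 0.0421]
tool_rot: [0.999, 0.043, 0.001, -0.0]
contact_force: [0.0, 0.4, -1.3]
finger_gap: 0.0379
gripper_force: 25.0
```

apply_moves([
  {"translation":[0,0,0],"spin":0},
  {"translation":[0,0,0],"spin":0},
  {"translation":[0,0,0],"spin":0},
  {"translation":[0,0,0],"spin":0},
  {"translation":[0,0,-3],"spin":0},
  {"translation":[0,0,-6],"spin":0},
  {"translation":[0,0,-8],"spin":0},
  {"translation":[0,0,-8],"spin":0},
  {"translation":[0,0,-8],"spin":0},
  {"translation":[0,0,-8],"spin":0},
], jaw=-0.08)

```text
clock: 17.58
ee_pos: [0.5394, 0.2773, 0.1205]
tool_rot: [0.999, 0.044, -0.0, -0.0]
contact_force: [-0.4, 0.1, 0.4]
finger_gap: 0.0504
gripper_force: 0.0
```

```bash
python3 -c "
from h import *
go((.4502,-.3622,.12,-98.3),(.4502,-.3622,.021,-98.3))"
```

```text
t 17.58 pos [0.5394 0.2773 0.1205] yaw -85.0 gap 0.0504 joints [-1.01  0.72  0.71  2.   -0.73  0.69 -1.32]
[-1.446e+01  6.293e+01  4.000e-02] spin 13.3 rows 16
[-14.46  62.93   9.94] spin 13.3 rows 16
```

apply_moves([
  {"translation":[-0.9,4,0],"spin":1},
  {"translation":[-1.8,8,0],"spin":2},
  {"translation":[-2.7,12,0],"spin":3},
  {"translation":[-3.6,16,0],"spin":4},
  {"translation":[-4.5,20,0],"spin":5},
  {"translation":[-5.5,24,0],"spin":6},
  {"translation":[-6.4,28,0],"spin":7},
  {"translation":[-7.3,32,0],"spin":8},
  {"translation":[-8.2,36,0],"spin":9},
  {"translation":[-9.2,40,0],"spin":10},
  {"translation":[-10.1,44,0],"spin":11},
  {"translation":[-11,48,0],"spin":12},
  {"translation":[-11.9,52,0],"spin":13},
  {"translation":[-12.9,56,0],"spin":13.3},
  {"translation":[-13.8,60,0],"spin":13.3},
  {"translation":[-14.4,62.5,0],"spin":13.3},
  {"translation":[-14.5,62.9,0],"spin":13.3},
  {"translation":[-14.5,62.9,0],"spin":13.3},
  {"translation":[-14.5,62.9,0],"spin":13.3},
  {"translation":[-14.5,62.9,0],"spin":13.3},
], jaw=-0.6)

```text
clock: 19.25
ee_pos: [0.4501, -0.3601, 0.1201]
tool_rot: [0.997, -0.072, -0.001, -0.001]
contact_force: [0.2, 0.3, -0.9]
finger_gap: 0.0745
gripper_force: 0.0
```

```bash
python3 -c "
from h import *
go((.4502,-.3622,.12,-98.3),(.4502,-.3622,.021,-98.3))
from workcell import vision;import cv2,pickle
d={n:vision.get_image(n) for n in('wrist','top')};pickle.dump(d,open('d2.pkl','wb'))
cv2.imwrite('pics/w2.png',d['wrist']['frame'][...,::-1])
a=d['top']['frame'][...,::-1]
cv2.imwrite('pics/t3.png',cv2.resize(a[180:300,110:260],None,fx=5,fy=5,interpolation=cv2.INTER_CUBIC))
"
```

```text
t 19.25 pos [ 0.4501 -0.3601  0.1201] yaw -98.23 gap 0.0745 joints [ 0.17  0.66  0.62  2.07 -0.67  0.62 -0.46]
[0.04 0.2  0.01] spin 0.1 rows 1
[0.05 0.22 9.91] spin 0.1 rows 3
```

View pics/w2.png

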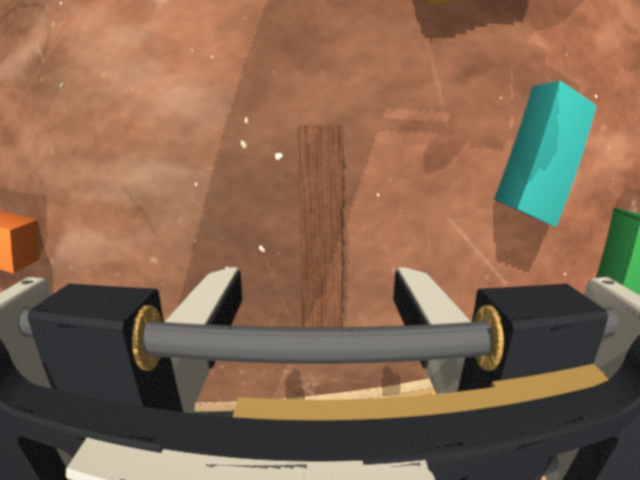

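View pics/t3.png

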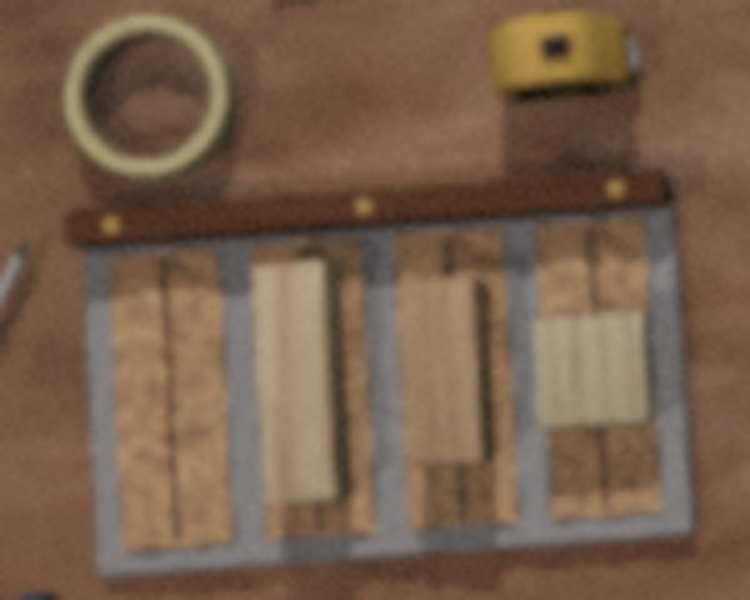

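The wrist view shows the strip centred and aligned at column 321. The top view shows three blocks placed, with tape and roll unmoved; I'll measure their poses and check the strip's far end from the wrist camera.

```bash
python3 -c "
from h import *
import pickle
d=pickle.load(open('d2.pkl','rb'));m=d['top']
for c,z,L,W in [([(252,262),(325,258),(340,497),(268,503)],.053,.13,.038),([(400,278),(474,275),(488,460),(412,465)],.055,.1,.04),([(534,318),(643,310),(652,418),(542,426)],.045,.06,.06)]:
  print(*fit([ray(m,((u+.5)/5-.5+110,(v+.5)/5-.5+180),z) for u,v in c],L,W))
m=d['wrist'];T=m['world_to_cam'];R=T[:3,:3];C=-R.T@T[:3,3]
for u,v in [(299,126),(341,126)]:
  a=np.array([u-m['cx'],v-m['cy']]);r=np.hypot(*a);t=r/m['fx'];a=a/r*np.sin(t)
  q=R.T@np.array([a[0],-a[1],-np.cos(t)]);print('strip far end',(C+q*(.015-C[2])/q[2]).round(4))
h=np.radians(-8.3);print('expected',.4502+.08*np.cos(h),-.3622+.08*np.sin(h))
"
```

```text
[0.5428 0.2742] 5.8 res mm 1.1 sides [ 40. 131.  39. 132.]
[0.5498 0.1938] 5.7 res mm 1.6 sides [ 40. 101.  41. 102.]
[0.5524 0.1144] 5.7 res mm 0.5 sides [60. 60. 60. 59.]
strip far end [ 0.5287 -0.3583  0.015 ]
strip far end [ 0.5247 -0.3863  0.015 ]
expected 0.5293620631255176 -0.3737484960800779
```

Placed blocks are within about 3 mm and 1° of their pads, and the strip's position is confirmed to about 3 mm. Grasping the strip.

apply_moves([
  {"translation":[-0.1,0.1,3.5],"spin":0.1},
  {"translation":[-0.1,0.1,7],"spin":0.1},
  {"translation":[-0.1,0.1,9],"spin":0.1},
  {"translation":[-0.1,0.1,9.8],"spin":0.1},
  {"translation":[-0.1,0.1,9.8],"spin":0.1},
  {"translation":[-0.1,0.1,9.8],"spin":0.1},
  {"translation":[-0.1,0.1,9.8],"spin":0.1},
])

```text
clock: 19.93
ee_pos: [0.4494, -0.3633, 0.0241]
tool_rot: [0.997, -0.073, 0.001, 0.0]
contact_force: [-0.9, -0.6, 0.1]
finger_gap: 0.0745
gripper_force: 0.0
```

apply_moves([
  {"translation":[0,0,0],"spin":0},
  {"translation":[0,0,0],"spin":0},
  {"translation":[0,0,0],"spin":0},
  {"translation":[0,0,0],"spin":0},
  {"translation":[0,0,0],"spin":0},
  {"translation":[0,0,0],"spin":0},
  {"translation":[0,0,0],"spin":0},
  {"translation":[0,0,0],"spin":0},
  {"translation":[0,0,0],"spin":0},
  {"translation":[0,0,0],"spin":0},
  {"translation":[0,0,0],"spin":0},
], jaw=1)

```text
clock: 20.85
ee_pos: [0.4488, -0.363, 0.0229]
tool_rot: [0.997, -0.073, 0.0, -0.0]
contact_force: [0.5, -0.3, 1.3]
finger_gap: 0.0295
gripper_force: 25.0
```

```bash
python3 -c "
from h import *
go((.449,-.3615,.13,-98.3),(.5325,.3550,.13,-85.2))"
```

```text
t 20.85 pos [ 0.4488 -0.363   0.0229] yaw -98.43 gap 0.0295 joints [ 0.3   0.79  0.44  2.1  -0.82  0.43 -0.33]
[  0.    -0.16 -10.71] spin -0.1 rows 3
[ -2.24 -72.26 -10.7 ] spin -13.2 rows 18
```

apply_moves([
  {"translation":[0,0,-4],"spin":0},
  {"translation":[0,0,-8],"spin":0},
  {"translation":[0,0,-10.7],"spin":0},
  {"translation":[-0.1,-4,-10.7],"spin":-1},
  {"translation":[-0.2,-8,-10.7],"spin":-2},
  {"translation":[-0.4,-12,-10.7],"spin":-3},
  {"translation":[-0.5,-16,-10.7],"spin":-4},
  {"translation":[-0.6,-20,-10.7],"spin":-5},
  {"translation":[-0.7,-24,-10.7],"spin":-6},
  {"translation":[-0.9,-28,-10.7],"spin":-7},
  {"translation":[-1.0,-32,-10.7],"spin":-8},
  {"translation":[-1.1,-36,-10.7],"spin":-9},
  {"translation":[-1.2,-40,-10.7],"spin":-10},
  {"translation":[-1.4,-44,-10.7],"spin":-11},
  {"translation":[-1.5,-48,-10.7],"spin":-12},
  {"translation":[-1.6,-52,-10.7],"spin":-13},
  {"translation":[-1.7,-56,-10.7],"spin":-13.2},
  {"translation":[-1.9,-60,-10.7],"spin":-13.2},
  {"translation":[-1.9,-60,-10.7],"spin":-13.2},
  {"translation":[-1.9,-60,-10.7],"spin":-13.2},
])

```text
clock: 22.52
ee_pos: [0.5174, 0.236, 0.1293]
tool_rot: [0.999, 0.044, -0.0, 0.0]
contact_force: [-0.7, 0.0, -0.1]
finger_gap: 0.03
gripper_force: 25.0
```

```bash
python3 -c "
from h import *
go((.5325,.3550,.13,-85.2))"
```

```text
t 22.52 pos [0.5174 0.236  0.1293] yaw -84.92 gap 0.03 joints [-0.99  0.67  0.71  2.08 -0.73  0.66 -1.26]
[  2.56 -11.72  -0.08] spin 0.3 rows 3
```

apply_moves([
  {"translation":[0.9,-4,0],"spin":0},
  {"translation":[1.7,-8,0],"spin":0.3},
  {"translation":[2.4,-11,0],"spin":0.3},
  {"translation":[2.6,-11.7,0],"spin":0.3},
  {"translation":[2.6,-11.7,0],"spin":0.3},
  {"translation":[2.6,-11.7,0],"spin":0.3},
  {"translation":[2.6,-11.7,0],"spin":0.3},
  {"translation":[2.6,-11.7,0],"spin":0.3},
  {"translation":[2.6,-11.7,0],"spin":0.3},
])

```text
clock: 23.27
ee_pos: [0.5344, 0.3502, 0.1302]
tool_rot: [0.999, 0.038, -0.0, 0.0]
contact_force: [1.0, 0.1, -0.9]
finger_gap: 0.0297
gripper_force: 25.0
```

```bash
python3 -c "
from h import *
go((.532,.3550,.0390,-85.2))"
```

```text
t 23.27 pos [0.5344 0.3502 0.1302] yaw -85.67 gap 0.0297 joints [-1.13  0.75  0.75  1.92 -0.73  0.77 -1.46]
[-0.2  -0.5   9.12] spin -0.5 rows 3
```

apply_moves([
  {"translation":[-0.2,-0.5,4],"spin":-0.5},
  {"translation":[-0.2,-0.5,7],"spin":-0.5},
  {"translation":[-0.2,-0.5,8],"spin":-0.5},
  {"translation":[-0.2,-0.5,8.5],"spin":-0.5},
  {"translation":[-0.2,-0.5,9.1],"spin":-0.5},
  {"translation":[-0.2,-0.5,9.1],"spin":-0.5},
  {"translation":[-0.2,-0.5,9.1],"spin":-0.5},
  {"translation":[-0.2,-0.5,9.1],"spin":-0.5},
])

```text
clock: 23.93
ee_pos: [0.5324, 0.357, 0.0401]
tool_rot: [0.999, 0.043, 0.001, -0.0]
contact_force: [-0.2, 0.0, 0.4]
finger_gap: 0.0299
gripper_force: 25.0
```

apply_moves([
  {"translation":[0,0,0],"spin":0},
  {"translation":[0,0,0],"spin":0},
  {"translation":[0,0,0],"spin":0},
  {"translation":[0,0,0],"spin":0},
  {"translation":[0,0,-3],"spin":0},
  {"translation":[0,0,-6],"spin":0},
  {"translation":[0,0,-10],"spin":0},
  {"translation":[-3,4,-12],"spin":0},
  {"translation":[-3,8,-12],"spin":0},
  {"translation":[-3,12,-12],"spin":0},
  {"translation":[-3,16,-12],"spin":0},
  {"translation":[-3,20,-12],"spin":0},
  {"translation":[-3,24,-12],"spin":0},
  {"translation":[-3,28,-12],"spin":0},
  {"translation":[-3,32,-12],"spin":0},
  {"translation":[-3,36,-12],"spin":0},
  {"translation":[-3,40,-12],"spin":0},
  {"translation":[-3,44,-12],"spin":0},
  {"translation":[-3,44,-12],"spin":0},
  {"translation":[-3,44,-12],"spin":0},
], jaw=0.1)

```text
clock: 25.6
ee_pos: [0.5398, -0.0872, 0.1593]
tool_rot: [0.999, 0.041, 0.0, 0.0]
contact_force: [0.1, 0.8, 0.2]
finger_gap: 0.0418
gripper_force: 0.0
```

```bash
python3 -c "
from h import *
go()
from workcell import vision;import cv2,pickle
m=vision.get_image('top');pickle.dump(m,open('d3.pkl','wb'))
a=m['frame'][...,::-1]
cv2.imwrite('pics/t4.png',cv2.resize(a[180:300,110:260],None,fx=5,fy=5,interpolation=cv2.INTER_CUBIC))
"
```

```text
t 25.6 pos [ 0.5398 -0.0872  0.1593] yaw -85.35 gap 0.0418 joints [-0.41  0.59  0.7   2.11 -0.62  0.66 -0.77]
```

View pics/t4.png

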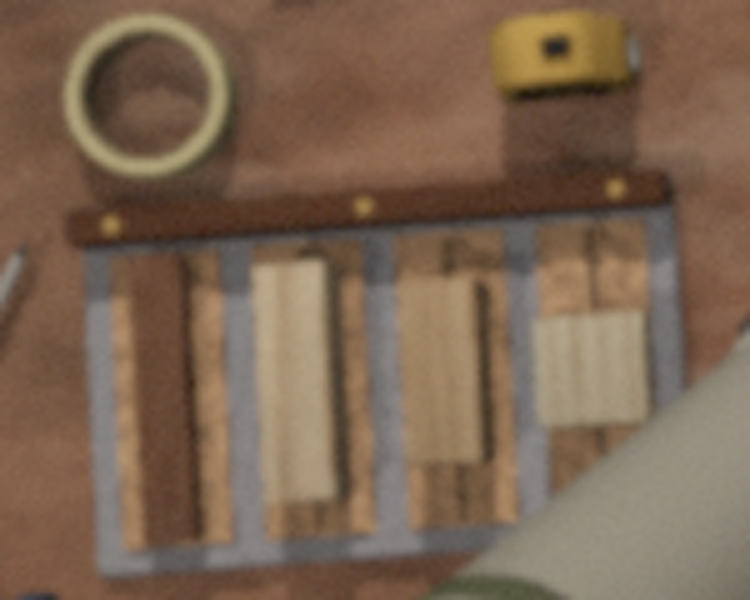

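All four blocks lie on their pads, with the strip's corners at (130,257), (182,254), (198,540), (147,543). The tape and roll have not moved. One last numeric check of the strip.

```bash
python3 -c "
from h import *
import pickle
m=pickle.load(open('d3.pkl','rb'))
print(*fit([ray(m,((u+.5)/5-.5+110,(v+.5)/5-.5+180),.03) for u,v in [(130,257),(182,254),(198,540),(147,543)]],.16,.03))"
```

```text
[0.5324 0.3536] 5.6 res mm 1.0 sides [ 29. 159.  28. 159.]
```

The strip is within 2 mm of the centre of pad a.

```bash
python3 -c "
from workcell import ticket
print(ticket.job_done())"
```

```text
the job is handed in; nothing more can be done
None
```

The job is handed in after about 26 s on the robot clock: the square is on pad d (by the yellow tape measure), short on c, medium on b and long on a (by the cream roll), each within about 3 mm and 1° of its pad, with the tape measure and roll not moved.

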